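# Slide the tape roll back to its place in the row

## Task

The roll of masking tape is lying where I need room to work; its place is at the back of the desk, between the glass tumbler and the grey pen pot. Slide it there flat along the desk top, without lifting it off, so that it lies midway between the tumbler and the pen pot, in one straight row with them. Do not shift the tumbler, the pen pot or anything else on the desk.

Things in the scene. Friction and masses are not known exactly. Their poses are not given: they have to be found in the camera images.
- tape: yellowish roll of masking tape lying flat on the desk, an open ring: 92 mm outer diameter, about 75 mm clear inner hole, wall about 8 mm thick, 25 mm high, 0.07 kg. It is loose and slides; closed fingers fit down into the hole. Origin: ring centre at the underside; z up.
- tumbler: clear glass tumbler, grey inside, standing upright, 64 mm diameter, 85 mm high, loose. Origin: centre of its underside; z up; its -y axis points to the pen pot, whose centre is 320 mm away.
- pen_pot: grey tin can with pens standing in it, 67 mm diameter, can 99 mm high, 142 mm with the pens, loose. Origin: centre of its underside; z up; its +y axis points to the tumbler.
- red_pot: red paint pot with a white lid, 30 mm diameter, 46 mm high, loose bystander. Origin: centre of its underside.
- green_pot: green paint pot with a white lid, 33 mm diameter, 46 mm high, loose bystander. Origin: centre of its underside.
Things that resemble listed ones, but are neither listed nor needed, are in the scene too. Leave any pink look-alike of the pen_pot alone.

How it is judged:
By the outcome, as a careful person would: the job done as asked, in the order asked, and still so for the second after the job is handed in, with the robot touching nothing.
It also fails if it takes over 40 s, if anything falls off the work surface, if the arm or the gripper's body presses on something with over 40 N, if the wrist force passes 120 N, or if a joint passes its speed limit or range.

## Robot

A 7-joint arm with a two-finger parallel gripper is mounted at the origin on the work surface; the furniture and walls round the work are solid. World frame = base frame: x ahead of the robot, y to its left, z up, the work surface at z = 0. Lengths are in mm, angles in rad, forces in N, time in s.
With the tool pointing down it reaches from about 400 to 875 mm from the base axis. Payload 4.4 kg.
Tool frame: the origin (TCP) lies at the very end of the fingers, on their centre line; the grasp point (between the pads) lies 19 mm behind it; z points along the fingers, y is the line along which they close (so a half turn about z gives the same grasp; the last joint's range is limited). The gripper opens to 85 mm and grips with 20 to 120 N. Pads are 22 mm wide; open, the fingers measure 114 mm over their backs; the gripper's body (76 mm by 85 mm) begins 54 mm behind the grasp point. The pads swing forward as they close: fully open they stand 13 mm farther back than shut.
Start: joints at [1.111, 0.628, 0.038, 1.517, -0.027, 0.996, -0.02], TCP at [249.433, -600.251, 231.313] pointing down, gripper open.
Joint ranges: [-3.06, 3.06], [-0.37, 2.12], [-1.25, 1.32], [0.18, 2.47], [-1.1, 4.24], [0.23, 1.98], [-2.94, 2.94]. Speed limits (rad/s): [2.57, 2.57, 3.14, 3.14, 3.14, 3.14, 3.14].

## Interface

Orientations are given as [roll, pitch, yaw] about the fixed x, y, z axes, in that order (R = Rz(yaw) Ry(pitch) Rx(roll)).
In Python, from cell import status, get_image, ctrl, models gives the robot as it stands.
- The arm moves only by the shell command python3 -m handwheel 'ROWS' [OPENING]. ROWS is JSON, a list of rows, each an object with "delta_pos": the shift along the world's x, y, z in cm, a list of three; "yaw": the turn about the world's z in rad. A call has 1 to 10 rows; each row shifts and turns the commanded pose from where the row before left it; what a row does not reach is not made up. A row lasts 1/12 s, in which the tool goes at most 41.7 mm and 7.16 degrees, less where a joint would pass 70% of its speed; a pose out of reach is approached as far as the arm can. A call is refused whole if a number of a shift passes 4.17 or a number of a turn 0.125, either way. A call with a gripper value outside its range is refused whole. OPENING is the opening, from -1 (shut) to 1 (fully open), set as the call begins (- or left out, the last holds). The fingers move at their own pace and stop on an object; the grip force is fixed at half the most. Time passes only in rows, so rows that do not move let the fingers close. It gives the time, the measured TCP pose, the force, the opening and the grip force at its end, in the units of the state.
- status.read_state(): the state, without advancing time (a new reading comes with each control period).
- get_image(name): name is "scene" or "top"; returns a dict with "color" (480x640x3 uint8, red, green, blue), "z_map" (480x640 float32, mm along the optical axis (not along the pixel's ray), 0 where there is no reading), "fx", "fy", "cx", "cy" (pixels), "position" and "rotation" of the camera in the world. Camera axes: x right, y up, looking along -z (the intrinsics and any distortion apply to the point x, -y, -z); pixel columns grow to the right and rows downward; lengths in mm; the calibration is good to about 2 mm. A picture is of the moment at which its call begins.
- ctrl.finish_job(): hands the job in; it is judged then, once.
Trained networks look in a picture, given as the dict that the camera call returned (one of the last four; its "shot" number tells which), for a name from the list of things; names that differ only in an ending like _2 or _b are one class to them, and where a whole thing is asked for, a point or a joint stands for the part that bears it (a point fixed in the world has none). Each returns a list of dicts, best first, with "score" (0 to 1); they miss things now and then, are a little off and sometimes report something else, mostly with a low value. They report only what shows in the picture. A call takes as long as a camera call. They do not tell look-alikes from the thing itself.
- models.boxes_of(picture, name): "rect" ([left, top, right, bottom] in pixels, round what is visible of it).
The state is a dict: "clock": time; "qpos": joint angles; "qd": joint speeds; "tau": joint torques, N m; "eef_pos": TCP position; "tool_rot": TCP orientation; "force": force on the tool from outside, world axes, zero at the start; "torque": the same for the moment, N m; "width": finger opening in mm; "gripper_force": force on a finger pad.
Only numpy, scipy, OpenCV 4.12 (cv2) and the standard library are available. Lean on these libraries where they do the work, as an engineer would, in place of code of your own. Each camera call takes 0.05 s, during which the arm holds its last target. There are 200 camera calls.

## Working session

There is one attempt and no reset: what is moved stays moved. The work goes in short steps, Python scripts to look and compute and a shell command to move; the robot and the scene stay as the last step left them, time stands still between calls to the robot, and variables do not carry over. Pictures are saved under pics/ and viewed, at most 10 in all, crops included, and the job is handed in when it is done.

```bash
mkdir -p pics
cat > h.py <<'E'
import numpy as np, cv2
from cell import status, get_image, ctrl, models
def pts(p):
    z=p["z_map"].astype(float); v,u=np.indices(z.shape)
    x=(u-p["cx"])/p["fx"]*z; y=(v-p["cy"])/p["fy"]*z
    c=np.stack([x,-y,-z],-1)
    R=np.array(p["rotation"],float)
    w=c@R.T+np.array(p["position"]); w[z==0]=np.nan
    return w
E
python3 - <<'E'
from h import *
for n in("top","scene"):
    p=get_image(n); cv2.imwrite(f"pics/{n}0.png",p["color"][:,:,::-1])
    print(n,{k:v for k,v in p.items() if k not in("color","z_map")})
    w=pts(p)
    for o in("tape","tumbler","pen_pot","red_pot","green_pot"):
        for b in models.boxes_of(p,o)[:3]:
            r=[int(t) for t in b["rect"]]; s=w[max(r[1],0):r[3],max(r[0],0):r[2]].reshape(-1,3)
            s=s[s[:,2]>10]
            print(o,round(b["score"],2),r,len(s),np.nanpercentile(s,[3,50,97],axis=0).round().tolist() if len(s) else "")
print(status.read_state())
E
```

```text
top {'fx': 506.6855261230744, 'fy': 506.6855261230744, 'cx': 321.96833682176555, 'cy': 241.74860056504372, 'position': array([ 336.62832399, -329.04177172, 1380.22215079]), 'rotation': array([ 0.11059282,  0.01082137, -1.54433372]), 'shot': 1}Traceback (most recent call last):
  File "<stdin>", line 5, in <module>
  File "h.py", line 8, in pts
    w=c@R.T+np.array(p["position"]); w[z==0]=np.nan
      ~~~~~^~~~~~~~~~~~~~~~~~~~~~~~
ValueError: operands could not be broadcast together with shapes (480,640) (3,)
```

```bash
sed -i 's/^import.*/&\nfrom scipy.spatial.transform import Rotation/; s/R=np.array(p\["rotation"\],float)/R=Rotation.from_euler("xyz",p["rotation"]).as_matrix()/' h.py
python3 - <<'E'
from h import *
for n in("top","scene"):
    p=get_image(n); cv2.imwrite(f"pics/{n}0.png",p["color"][:,:,::-1])
    print(n,{k:v for k,v in p.items() if k not in("color","z_map")})
    w=pts(p)
    for o in("tape","tumbler","pen_pot","red_pot","green_pot"):
        for b in models.boxes_of(p,o)[:3]:
            r=[int(t) for t in b["rect"]]; s=w[max(r[1],0):r[3],max(r[0],0):r[2]].reshape(-1,3)
            s=s[s[:,2]>10]
            print(o,round(b["score"],2),r,len(s),np.nanpercentile(s,[3,50,97],axis=0).round().tolist() if len(s) else "")
print(status.read_state())
E
```

```text
top {'fx': 506.6855261230744, 'fy': 506.6855261230744, 'cx': 321.96833682176555, 'cy': 241.74860056504372, 'position': array([ 336.62832399, -329.04177172, 1380.22215079]), 'rotation': array([ 0.11059282,  0.01082137, -1.54433372]), 'shot': 2}
tape 0.93 [241, 239, 274, 275] 350 [[397.0, -180.0, 14.0], [440.0, -136.0, 25.0], [482.0, -95.0, 30.0]]
tumbler 0.87 [221, 176, 251, 204] 576 [[591.0, -107.0, 20.0], [621.0, -76.0, 49.0], [649.0, -48.0, 88.0]]
pen_pot 0.87 [239, 289, 272, 317] 489 [[292.0, -175.0, 13.0], [321.0, -140.0, 90.0], [352.0, -111.0, 140.0]]
pen_pot 0.86 [331, 255, 355, 277] 316 [[397.0, -396.0, 12.0], [425.0, -367.0, 98.0], [448.0, -337.0, 140.0]]
pen_pot 0.79 [444, 250, 479, 277] 680 [[404.0, -707.0, 11.0], [432.0, -673.0, 79.0], [462.0, -643.0, 136.0]]
green_pot 0.54 [408, 216, 421, 230] 125 [[533.0, -570.0, 14.0], [545.0, -556.0, 45.0], [560.0, -545.0, 51.0]]
scene {'fx': 571.6622819420237, 'fy': 571.6622819420237, 'cx': 314.48475413111606, 'cy': 238.05336522963043, 'position': array([-581.28721023, -966.05845839, 1010.6357341 ]), 'rotation': array([ 0.91803438,  0
[... 809 characters left out ...]
 'qpos': array([ 1.11122687,  0.62834238,  0.03847068,  1.51745266, -0.02696931,
        0.99634442, -0.02001852]), 'qd': array([-2.68097104e-04,  9.99896926e-05,  3.34940781e-04,  7.60520203e-04,
        8.73459510e-04,  9.67650173e-04, -6.19464734e-04]), 'tau': array([-6.47686356e-04, -5.63066518e+01,  1.22484460e+00, -1.93730593e+01,
        1.08798649e-02,  1.77649395e-03,  1.34105164e-05]), 'eef_pos': array([ 249.40855694, -600.21862723,  231.33337794]), 'tool_rot': array([-3.14156270e+00, -2.90529124e-05,  3.93765137e-01]), 'force': array([-0.32700199,  0.43748983,  0.01990542]), 'torque': array([ 0.02283742,  0.01675869, -0.05248991]), 'gripper_force': 0.0, 'width': 85.36890851208477}
```

View pics/top0.png

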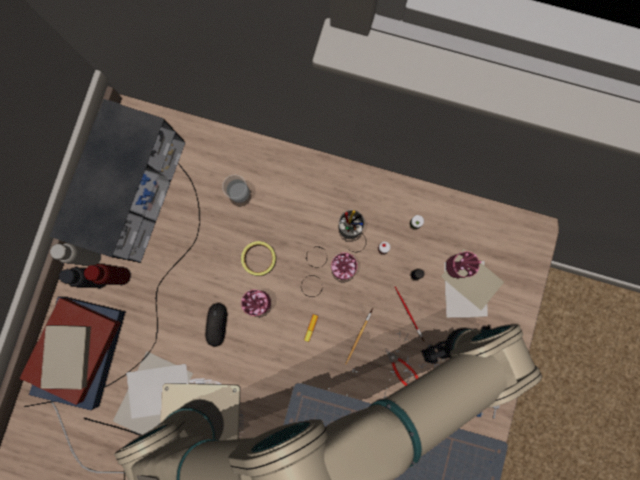

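View pics/scene0.png

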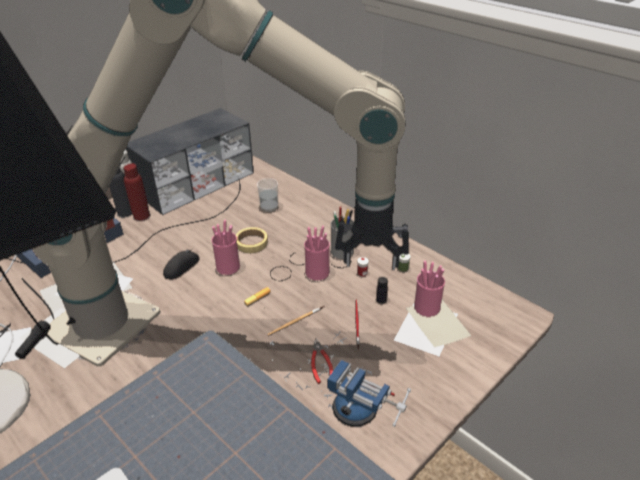

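The three reported pen pots are pink look-alikes. The grey pot is at top px (351,224), the tumbler at (238,191) and the tape at (258,259). The straight path to the midpoint, about (295,208), looks clear. Next I'll measure these positions precisely.

```bash
cat >> h.py <<'E'
from scipy.optimize import least_squares
def circ(s,r=None):
    c0=np.median(s,0)
    f=lambda q:np.hypot(s[:,0]-q[0],s[:,1]-q[1])-(q[2] if r is None else r)
    return least_squares(f,[*c0,40] if r is None else c0,loss="soft_l1",f_scale=2).x
def tape(p):
    w=pts(p); h=cv2.cvtColor(p["color"],cv2.COLOR_RGB2HSV)
    m=(h[...,0]>20)&(h[...,0]<35)&(h[...,1]>90)&(h[...,2]>90)
    n,l,st,_=cv2.connectedComponentsWithStats(m.astype(np.uint8))
    i=1+np.argmax(st[1:,4]*(st[1:,2]>25)); v,u=np.nonzero(l==i)
    # project pixel rays on plane z=25
    R=Rotation.from_euler("xyz",p["rotation"]).as_matrix()
    d=np.stack([(u-p["cx"])/p["fx"],-(v-p["cy"])/p["fy"],-np.ones(len(u))],-1)@R.T
    o=np.array(p["position"]); q=o+d*((25-o[2])/d[:,2:])
    (cx,cy),r=cv2.minEnclosingCircle(q[:,:2].astype(np.float32))
    return circ(q[:,:2]),(cx,cy,r),st[i].tolist()
E
python3 - <<'E'
from h import *
for n in("top","scene"):
    p=get_image(n); w=pts(p).reshape(-1,3); print(n,"tape",tape(p))
    for o,c,hs in(("tumbler",(621,-77),85),("pot",(505,-376),99),):
        s=w[(np.hypot(w[:,0]-c[0],w[:,1]-c[1])<60)&(w[:,2]>8)]
        for lo,hi in((8,40),(40,75),(78,104),(104,150)):
            t=s[(s[:,2]>lo)&(s[:,2]<hi)]
            if len(t)>15: print(o,lo,len(t),np.nanpercentile(t,[2,50,98],axis=0).round().tolist(),circ(t[:,:2]).round(1))
    # everything standing >8mm within the region
    g=w[(w[:,2]>8)&(w[:,2]<60)&(w[:,0]>380)&(w[:,0]<660)&(w[:,1]>-420)&(w[:,1]<-30)]
    H=np.histogram2d(g[:,0],g[:,1],bins=[np.arange(380,661,20),np.arange(-420,-29,20)])[0].astype(int)
    if n=="top": print(H[::-1,::-1])
E
```

```text
top tape (array([ 438.40807632, -139.76107412,   42.44972987]), (438.4449768066406, -140.05084228515625, 46.928226470947266), [241, 241, 35, 35, 338])
tumbler 8 71 [[585.0, -114.0, 8.0], [602.0, -97.0, 22.0], [636.0, -32.0, 40.0]] [621.8 -75.8  31.1]
tumbler 40 413 [[591.0, -107.0, 42.0], [624.0, -73.0, 49.0], [650.0, -49.0, 73.0]] [624.  -73.5  21.9]
tumbler 78 109 [[589.0, -108.0, 79.0], [623.0, -74.0, 85.0], [652.0, -46.0, 91.0]] [620.4 -77.   30.5]
pot 8 109 [[450.0, -415.0, 8.0], [519.0, -381.0, 20.0], [562.0, -353.0, 38.0]] [ 531.1 -382.9   31.2]
pot 40 117 [[449.0, -415.0, 42.0], [532.0, -381.0, 61.0], [563.0, -352.0, 75.0]] [ 529.8 -383.2   30.8]
pot 78 162 [[449.0, -415.0, 79.0], [529.0, -381.0, 95.0], [563.0, -351.0, 103.0]] [ 528.  -384.6   30.1]
pot 104 133 [[508.0, -407.0, 105.0], [539.0, -385.0, 128.0], [556.0, -360.0, 144.0]] [ 530.4 -383.2   20.3]
[[ 5 29 21  1  0  1  0  2  0  0  0  1  0  0  0  1  0  1  0]
 [42 55 50 12  0  0  0  1  1  0  0  0  0  0  2  0  0  0  1]
 [26 55 32 29  2  0  2  0  1  0  0  1  0  0  0  0  0  0  0]
 [ 1 17 30  3  0  1  0  0  0  1  1  0  0  0 
[... 795 characters left out ...]
110.0, 9.0], [599.0, -96.0, 24.0], [634.0, -62.0, 39.0]] [622.  -78.2  29.8]
tumbler 40 284 [[588.0, -111.0, 41.0], [608.0, -85.0, 61.0], [654.0, -49.0, 75.0]] [621.7 -78.6  30.6]
tumbler 78 103 [[589.0, -112.0, 78.0], [621.0, -82.0, 83.0], [654.0, -47.0, 88.0]] [621.1 -79.3  30. ]
pot 8 105 [[498.0, -418.0, 9.0], [503.0, -387.0, 21.0], [538.0, -363.0, 38.0]] [ 531.5 -386.6   31.5]
pot 40 93 [[450.0, -415.0, 45.0], [505.0, -376.0, 67.0], [547.0, -354.0, 74.0]] [ 532.  -385.4   32.2]
pot 78 158 [[448.0, -417.0, 79.0], [511.0, -379.0, 89.0], [560.0, -352.0, 103.0]] [ 529.2 -385.5   31.2]
pot 104 162 [[447.0, -410.0, 107.0], [535.0, -386.0, 126.0], [555.0, -364.0, 144.0]] [ 530.1 -387.    21.8]
```

```bash
python3 -m handwheel '[{"delta_pos":[1.4,3.2,0],"yaw":-0.1},{"delta_pos":[1.4,3.2,0],"yaw":-0.1},{"delta_pos":[1.4,3.2,0],"yaw":-0.1},{"delta_pos":[1.4,3.2,0],"yaw":-0.1},{"delta_pos":[1.4,3.2,0],"yaw":-0.1},{"delta_pos":[1.4,3.2,0],"yaw":-0.1},{"delta_pos":[1.4,3.2,0],"yaw":-0.1},{"delta_pos":[1.4,3.2,0],"yaw":-0.1},{"delta_pos":[1.4,3.2,0],"yaw":-0.1},{"delta_pos":[1.4,3.2,0],"yaw":-0.1}]' -1
```

```text
clock: 1.58
eef_pos: [390.0, -278.7, 231.6]
tool_rot: [-3.141, -0.001, -0.611]
force: [0.6, -0.3, -0.2]
width: -0.1
gripper_force: 0.0
```

```bash
python3 -m handwheel '[{"delta_pos":[1,2.8,0]},{"delta_pos":[1,2.8,0]},{"delta_pos":[1,2.8,0]},{"delta_pos":[1,2.8,0]},{"delta_pos":[0.9,2.8,0]},{"delta_pos":[0,0,-3]},{"delta_pos":[0,0,-3]},{"delta_pos":[0,0,-3]},{"delta_pos":[0,0,-3]},{"delta_pos":[0,0,0]}]' -1
python3 - <<'E'
from h import *
p=get_image("top"); print(tape(p)); cv2.imwrite("pics/t1.png",cv2.resize(p["color"][180:330,170:370,::-1],None,fx=4,fy=4))
p=get_image("scene"); cv2.imwrite("pics/s1.png",cv2.resize(p["color"][150:300,190:390,::-1],None,fx=4,fy=4))
E
```

```text
(array([ 438.65529878, -139.34444083,   42.18693139]), (441.2110290527344, -137.04806518554688, 45.5063591003418), [241, 241, 29, 30, 170])schema error: expected keys delta_pos, yaw
```

View pics/s1.png

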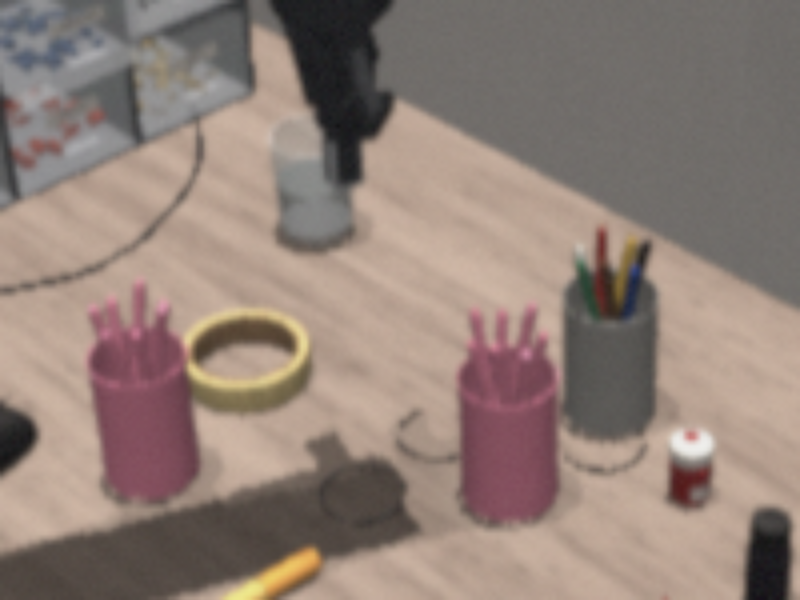

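The move was refused because rows need a yaw too. The picture shows the tape (crop px 250,360) and both end objects standing clear, with only flat stains on the desk between them.

```bash
python3 -m handwheel '[{"delta_pos":[1,2.8,0],"yaw":0},{"delta_pos":[1,2.8,0],"yaw":0},{"delta_pos":[1,2.8,0],"yaw":0},{"delta_pos":[1,2.8,0],"yaw":0},{"delta_pos":[0.9,2.8,0],"yaw":0},{"delta_pos":[0,0,-3],"yaw":0},{"delta_pos":[0,0,-3],"yaw":0},{"delta_pos":[0,0,-3],"yaw":0},{"delta_pos":[0,0,-3],"yaw":0},{"delta_pos":[0,0,0],"yaw":0}]' -1
```

```text
clock: 2.52
eef_pos: [435.4, -139.8, 107.4]
tool_rot: [3.139, 0.008, -0.606]
force: [-0.7, -0.2, -0.2]
width: 0.1
gripper_force: 0.0
```

```bash
python3 -m handwheel '[{"delta_pos":[0,0,-2],"yaw":0},{"delta_pos":[0,0,-2],"yaw":0},{"delta_pos":[0,0,-2],"yaw":0},{"delta_pos":[0,0,-1.5],"yaw":0},{"delta_pos":[0,0,-1],"yaw":0},{"delta_pos":[0,0,-0.5],"yaw":0},{"delta_pos":[0,0,-0.5],"yaw":0},{"delta_pos":[0,0,-0.4],"yaw":0},{"delta_pos":[0,0,0],"yaw":0},{"delta_pos":[0,0,0],"yaw":0}]' -1
python3 - <<'E'
from h import *
print(status.read_state()["eef_pos"])
p=get_image("scene"); cv2.imwrite("pics/s2.png",cv2.resize(p["color"][150:300,190:390,::-1],None,fx=4,fy=4))
E
```

```text
clock: 3.35
eef_pos: [439.6, -140.7, 13.3]
tool_rot: [-3.141, -0.002, -0.606]
force: [-0.9, 0.8, 0.4]
width: -0.0
gripper_force: 0.0
[ 439.5768356  -140.66188857   13.32080304]
```

View pics/s2.png

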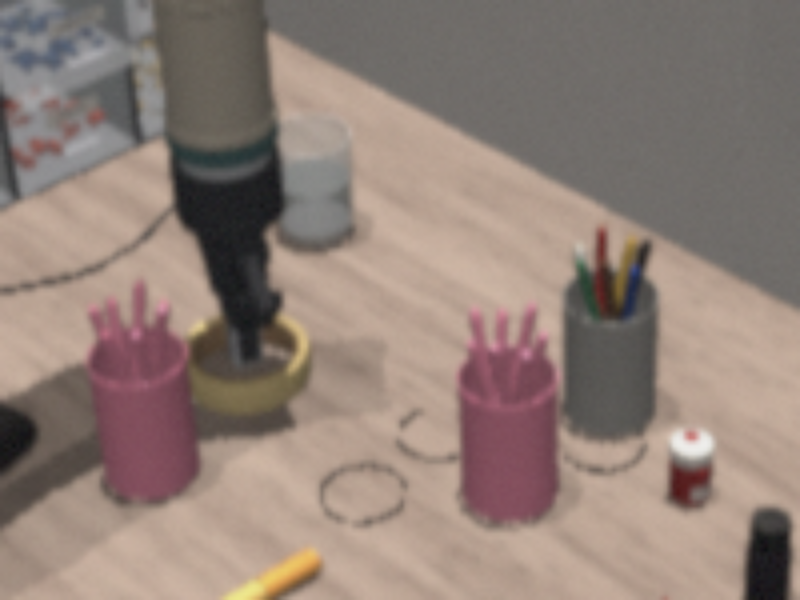

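```bash
python3 -m handwheel '[{"delta_pos":[0.83,-0.55,-0.5],"yaw":0},{"delta_pos":[0.83,-0.55,0],"yaw":0},{"delta_pos":[0.83,-0.55,0],"yaw":0},{"delta_pos":[0.83,-0.55,0],"yaw":0},{"delta_pos":[0.83,-0.55,0],"yaw":0},{"delta_pos":[0.83,-0.55,0],"yaw":0},{"delta_pos":[0.83,-0.55,0],"yaw":0},{"delta_pos":[0.83,-0.55,0],"yaw":0},{"delta_pos":[0.83,-0.55,0],"yaw":0},{"delta_pos":[0,0,0],"yaw":0}]' -1
python3 - <<'E'
from h import *
p=get_image("top"); print(tape(p),status.read_state()["eef_pos"]); cv2.imwrite("pics/t2.png",cv2.resize(p["color"][150:300,200:400,::-1],None,fx=4,fy=4))
E
```

```text
clock: 4.23
eef_pos: [515.9, -191.9, 7.8]
tool_rot: [3.141, -0.004, -0.606]
force: [0.5, 0.0, 0.1]
width: -0.0
gripper_force: 0.0
(array([ 570.4762044 , -392.85115462,    2.54996209]), (570.2575073242188, -392.7084045410156, 3.214963674545288), [352, 211, 3, 3, 6]) [ 514.5699769  -190.94454858    7.63430941]
```

View pics/t2.png

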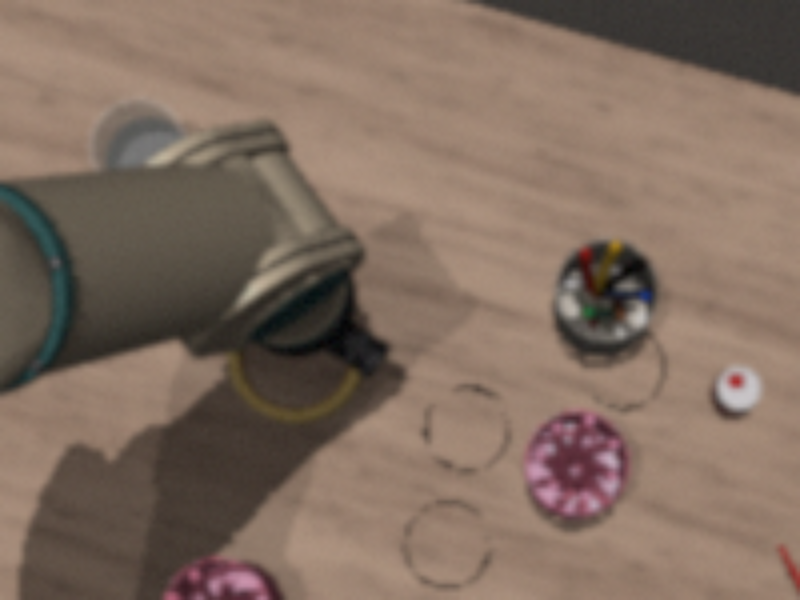

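```bash
python3 -m handwheel '[{"delta_pos":[0.83,-0.54,0],"yaw":0},{"delta_pos":[0.83,-0.54,0],"yaw":0},{"delta_pos":[0.83,-0.54,0],"yaw":0},{"delta_pos":[0.83,-0.54,0],"yaw":0},{"delta_pos":[0.83,-0.54,0],"yaw":0},{"delta_pos":[0.83,-0.54,0],"yaw":0},{"delta_pos":[0.83,-0.54,0],"yaw":0},{"delta_pos":[0.6,-0.4,0],"yaw":0},{"delta_pos":[0.3,-0.2,0],"yaw":0},{"delta_pos":[0,0,0],"yaw":0}]' -1
cat >> h.py <<'E'
def tape2(p,n):
    R=Rotation.from_euler("xyz",p["rotation"]).as_matrix(); o=np.array(p["position"])
    lab=cv2.cvtColor(p["color"],cv2.COLOR_RGB2HSV)
    m=(lab[...,0]>20)&(lab[...,0]<36)&(lab[...,1]>85)&(lab[...,2]>35)
    v,u=np.nonzero(m)
    d=np.stack([(u-p["cx"])/p["fx"],-(v-p["cy"])/p["fy"],-np.ones(len(u))],-1)@R.T
    q=(o+d*((25-o[2])/d[:,2:]))[:,:2]
    k=np.hypot(*(q-[560,-220]).T)<90; q=q[k]
    q=q if len(q) else np.zeros((1,2))
    return len(q),circ(q,42).round(1),circ(q).round(1),u[k].min(),u[k].max(),v[k].min(),v[k].max()
E
python3 - <<'E'
from h import *
for n in("top","scene"):
    p=get_image(n); print(n,tape2(p,n)); cv2.imwrite(f"pics/{n}3.png",cv2.resize(p["color"][150:300,200:400,::-1],None,fx=4,fy=4))
print(status.read_state()["eef_pos"])
E
```

```text
clock: 5.12
eef_pos: [580.7, -234.0, 7.4]
tool_rot: [3.142, -0.001, -0.606]
force: [-0.3, 0.6, 0.4]
width: 0.2
gripper_force: 0.0
top (62, array([ 556.8, -221.1]), array([ 557.8, -221.6,   42.9]), np.int64(273), np.int64(306), np.int64(208), np.int64(231))
scene (107, array([ 549.3, -227.1]), array([ 552.2, -225.3,   45.6]), np.int64(283), np.int64(312), np.int64(216), np.int64(238))
[ 579.82452112 -233.35198643    7.29867076]
```

View pics/scene3.png

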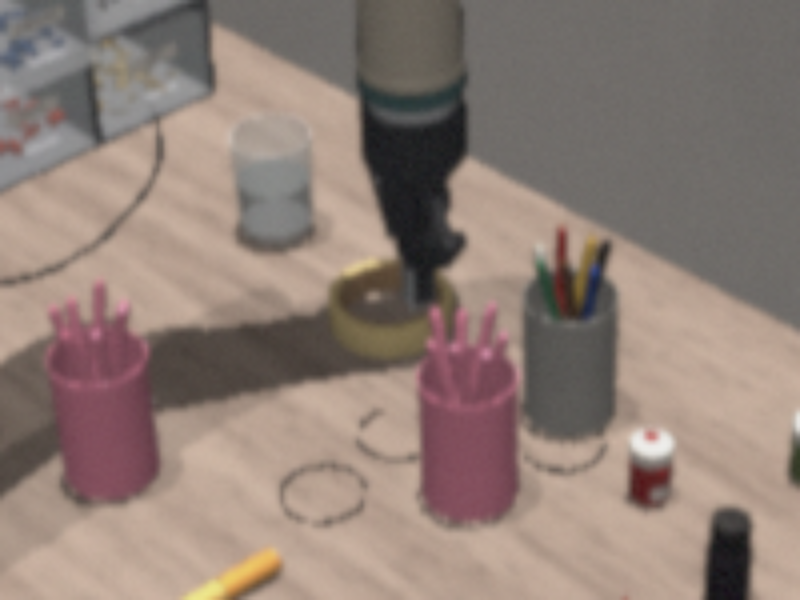

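```bash
python3 -m handwheel '[{"delta_pos":[0.5,-0.3,0],"yaw":0},{"delta_pos":[0.5,-0.3,0],"yaw":0},{"delta_pos":[0.5,-0.3,0],"yaw":0},{"delta_pos":[0.3,-0.1,0],"yaw":0},{"delta_pos":[0,0,0],"yaw":0},{"delta_pos":[0,0,0],"yaw":0},{"delta_pos":[-0.6,0.4,0],"yaw":0},{"delta_pos":[-0.8,0.5,0],"yaw":0},{"delta_pos":[-0.6,0.3,0],"yaw":0},{"delta_pos":[0,0,0],"yaw":0}]' -1
python3 -m handwheel '[{"delta_pos":[0,0,1.5],"yaw":0},{"delta_pos":[0,0,3],"yaw":0},{"delta_pos":[0,0,4],"yaw":0},{"delta_pos":[0,0,4],"yaw":0},{"delta_pos":[0,0,4],"yaw":0},{"delta_pos":[0,0,4],"yaw":0},{"delta_pos":[-2.5,-3,0],"yaw":0},{"delta_pos":[-3,-3,0],"yaw":0},{"delta_pos":[-3,-3,0],"yaw":0},{"delta_pos":[-3,-3,0],"yaw":0}]' -1
python3 -m handwheel '[{"delta_pos":[-2,-3.5,0],"yaw":0},{"delta_pos":[-2,-3.5,0],"yaw":0},{"delta_pos":[-2,-3.5,0],"yaw":0},{"delta_pos":[-1,-3.5,0],"yaw":0},{"delta_pos":[-1,-3.5,0],"yaw":0},{"delta_pos":[-1,-3.5,0],"yaw":0},{"delta_pos":[-1,-3.5,0],"yaw":0},{"delta_pos":[0,0,0],"yaw":0},{"delta_pos":[0,0,0],"yaw":0},{"delta_pos":[0,0,0],"yaw":0}]' -1
python3 - <<'E'
from h import *
for n in("top","scene"):
    p=get_image(n); print(n,tape(p),tape2(p,n)); cv2.imwrite(f"pics/{n}4.png",cv2.resize(p["color"][150:300,200:400,::-1],None,fx=4,fy=4))
    w=pts(p).reshape(-1,3)
    for c in((621,-78),(530.5,-384.5)):
        t=w[(np.hypot(w[:,0]-c[0],w[:,1]-c[1])<50)&(w[:,2]>78)&(w[:,2]<104)]
        if len(t)>9: print(len(t),circ(t[:,:2]).round(1))
E
```

```text
clock: 6.05
eef_pos: [576.2, -230.2, 7.2]
tool_rot: [-3.142, 0.003, -0.606]
force: [-0.8, 0.5, 0.2]
width: 0.0
gripper_force: 0.0
clock: 6.88
eef_pos: [463.8, -350.8, 213.0]
tool_rot: [3.142, -0.001, -0.605]
force: [0.4, -1.3, -0.3]
width: -0.1
gripper_force: 0.0
clock: 7.72
eef_pos: [364.9, -594.4, 212.0]
tool_rot: [-3.14, 0.001, -0.607]
force: [0.3, 0.3, 0.2]
width: 0.1
gripper_force: 0.0
top (array([ 576.0638354 , -231.96725482,   42.39411963]), (575.8511962890625, -232.16787719726562, 47.05953598022461), [277, 192, 35, 34, 321]) (339, array([ 576.2, -231.9]), array([ 576.3, -231.9,   42.6]), np.int64(277), np.int64(311), np.int64(192), np.int64(225))
104 [620.3 -77.1  30.5]
152 [ 531.  -384.    30.4]
scene (array([ 616.94668844, -213.10758334,    1.50830253]), (616.9466552734375, -213.10757446289062, 1.5083870887756348), [304, 213, 2, 1, 2]) (130, array([ 573.3, -235.3]), array([ 574.6, -234.4,   44. ]), np.int64(289), np.int64(318), np.int64(213), np.int64(235))
108 [621.  -79.4  30.6]
298 [ 531.9 -386.2   30.5]
```

View pics/top4.png

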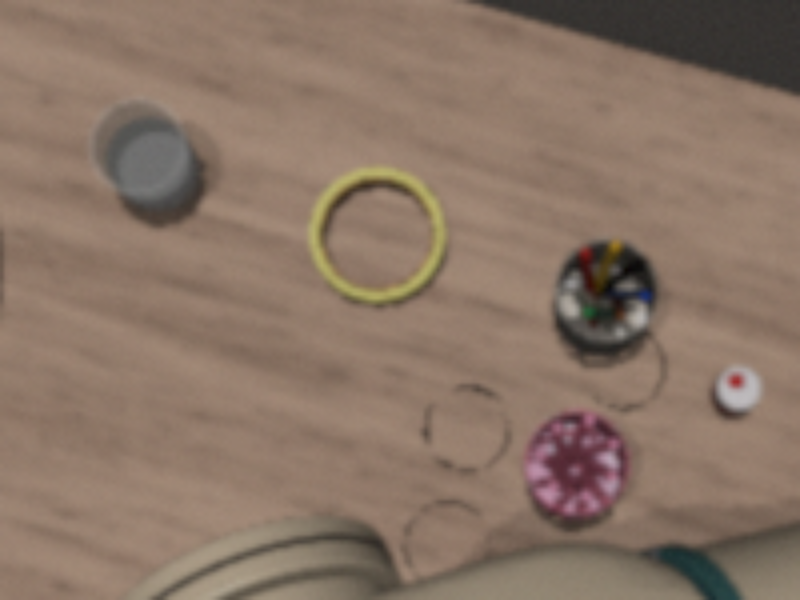

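The tape (crop px 378,235) lies in a row between the tumbler (150,160) and the grey pot (605,295). It measures (576,-232) against a midpoint of (576,-231). Nothing else has moved, and the arm is clear.

```bash
python3 -c "
from cell import ctrl; print(ctrl.finish_job())"
```

```text
the job is handed in; nothing more can be done
None
```

The tape was slid flat to about 1 mm from the midpoint between the tumbler and the grey pen pot, in line with them; nothing else moved as far as the cameras show, and the job was handed in at about 8 s with the arm clear.

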